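# Trip the hidden catch of a spark-trap box and draw its tray

### The arm

A 6-joint arm with a two-finger parallel gripper is mounted at the origin on the work surface. World frame = base frame: x ahead of the robot, y to its left, z up, the work surface at z = 0. Lengths are in m, angles in rad, forces in N, time in s.
With the tool pointing down it reaches from about 0.35 to 0.975 m from the base axis. Payload 17.4 kg.
Tool frame: the origin (TCP) lies midway between the tips of the shut fingers; the grasp point (between the pads) lies 19 mm behind it; z points along the fingers, x is the direction in which the jaws open and shut, and the axes are right-handed (so a half turn about z gives the same grasp; the last joint's range is limited). The gripper opens to 85 mm and grips with 20 to 120 N. Pads are 22 mm wide; open, the fingers measure 114 mm over their backs; the gripper's body (76 mm by 85 mm) begins 54 mm behind the grasp point. The pads swing forward as they close: fully open they stand 13 mm farther back than shut.
Start: joints at [1.25, 0.116, 1.442, -0, 1.584, -0.038], TCP at [0.188, 0.648, 0.231] pointing down, gripper open.
Joint ranges: [-2.83, 2.83], [-0.83, 2.19], [0.07, 2.5], [-1.14, 4.28], [0.01, 3], [-2.97, 2.97]. Speed limits (rad/s): [1.89, 1.89, 2.22, 3.14, 3.14, 3.14].

### API

Orientations are given as a unit quaternion [x, y, z, w].
In Python, from plant import manip gives the robot as it stands.
- The arm moves only by the tool carry_out, never from a script. Its arguments are lists of equal length, an entry for each row: "dp": the shift along the tool's x, y, z in m, a list of three; "rot": the turn, a rotation vector about the tool's x, y, z in rad, a list of three; "grip": the finger opening in m, from 0 to 0.0854. In form: {"dp": [[tx, ty, tz], ...], "rot": [[rx, ry, rz], ...], "grip": [grip, ...]}. A call has 1 to 20 rows; each row shifts and turns the commanded pose from where the row before left it, along the tool's axes as they then stand; what a row does not reach is not made up. A row lasts 1/12 s, in which the tool goes at most 41.7 mm and 7.16 degrees, less where a joint would pass 70% of its speed; a pose out of reach is approached as far as the arm can. A call is refused whole if a number of a shift passes 0.0417 or a number of a turn 0.125, either way. A call with a gripper value outside its range is refused whole. The fingers move at their own pace and stop on an object; the grip force is fixed at half the most. Time passes only in rows, so rows that do not move let the fingers close. It gives the time, the measured TCP pose, the force and the opening at its end, in the units of the state.
- manip.observe(): the state, without advancing time (a new reading comes with each control period).
- manip.get_image(name): name is "scene" or "top" or "wrist"; returns a dict with "pixels" (384x512x3 uint8, blue, green, red), "mtx" (3x3 intrinsics, pixels), "R" (3x3) and "t" (3): a world point X has camera coordinates R X + t. Camera axes: x right, y down, z forward; pixel columns grow to the right and rows downward; lengths in m; the calibration is good to about 2 mm. A picture is of the moment at which its call begins. There is no depth.
- manip.close_job(): hands the job in, once; it reports no verdict.
The state is a dict: "clock": time; "joint_pos": joint angles; "dq": joint speeds; "joint_efforts": joint torques, N m; "eef_pos": TCP position; "orientation": TCP orientation; "force": force on the tool from outside, world axes, zero at the start; "wrist_torque": the same for the moment, N m; "width": finger opening in m.
Only numpy, scipy, OpenCV 4.12 (cv2) and the standard library are available. Lean on these libraries where they do the work, as an engineer would, in place of code of your own. Each camera call takes 0.05 s, during which the arm holds its last target.

### The job

The spark tray of the extraction box has to come out for emptying. Take the release pin from the tool rack, reach with it through the slot in the top of the box, feel for the gap with the spring catch and press the catch gently, without forcing anything, until the tray springs open. Then hang the pin upright in a free hole of the rack and draw the tray out to its stop, leaving everything else as it is.

Things in the scene. Friction and masses are not known exactly. Their poses are not given: they have to be found in the camera images.
- spark_trap: Spark-trap box of the bench dust extraction, grey painted sheet steel, fixed to the bench: 280 deep (its x), 300 wide (its y), 160 high. Origin at bench level under the middle of its front face; its x axis points to the rear, so the front with the tray looks to its -x. On its top, besides the slot: a cover, a gauge, a loose tin; a duct leaves the back.
- slot (a point): Centre of the release slot in the box's top, level with the top face (160 above the bench), 60 behind the front face. The slot is 44 long (along the box's y), 13 wide (along its x), cut in 4 thick sheet; a bare steel surround 1 thick frames it.
- bracket_level (a point): Point 28 below the slot's centre, level with the flat top of the hidden, rigid latch bracket (82 long along y). In it is one gap, 12 wide, that holds the catch. The bracket is adjustable: the gap's middle lies anywhere up to 13 to either side of this point along y; that is not measured. More than 30 N from the pin bends bracket or catch.
- catch_level (a point): Point 35 below the slot's centre, level with the flat head of the spring catch in the bracket's gap (the head is 7 below the bracket's top and nearly fills the gap). The head gives way downwards from about 4 N on; 7 to 9 down, at about 6 to 10 N, it trips and frees the tray; 12 down is a hard stop. It springs back when let go.
- tray (a joint): How far the spark tray is out of the box, in m: 0 latched shut, 0.018 where a spring pushes it by itself once the catch is tripped, 0.100 at its end stop. It slides along the box's -x with 2 to 4 N of drag and stays where it is left.
- tray_handle (a point): Middle of the tray's handle, a round dark steel bar 12 thick and 110 long parallel to the box's y, on two stems, 45 in front of the tray's front face and 126 above the bench (34 below the top of the box). It moves with the tray.
- release_pin: Release pin: a turned steel grip 16 diameter and 50 long with dark grooves, and below it a straight steel shank 6 diameter and 75 long with a round end; about 95 g. Origin in the middle of the shoulder under the grip; z axis points up along the grip. At the start it hangs upright by its shoulder in one of the rack's holes.
- pin_tip (a point): Tip of the pin's shank, 75 below the pin's origin.
- rack: Bench tool rack of light wood, fixed: a plank 210 long (its y), 56 deep (its x), 16 thick on two end cheeks, its top 100 above the bench. Four through holes 10 in diameter in a row along its y at -75, -25, 25 and 75, in the middle of its depth. Three hold a tool by its shoulder, one is free. Origin at bench level under its middle.
- rack_hole0 (a point): Mouth of rack hole 0 at the top of the plank (-75 along the rack's y).
- rack_hole1 (a point): Mouth of rack hole 1 at the top of the plank (-25 along the rack's y).
- rack_hole2 (a point): Mouth of rack hole 2 at the top of the plank (25 along the rack's y).
- rack_hole3 (a point): Mouth of rack hole 3 at the top of the plank (75 along the rack's y).
- round_file: Bystander: round file with a bulging wooden grip (28 diameter, 58 long), hanging in the rack; origin at its shoulder.
- deburrer: Bystander: deburring tool with a black plastic grip (24 diameter, 44 long), hanging in the rack; origin at its shoulder.
- rod_tin: Bystander: bare metal tin, 60 diameter, 75 high, standing on the box's top, at its right.
- flux_tub: Bystander: white lidded tub, 96 diameter, 86 high.
- cutting_disc: Bystander: dark cutting disc, 115 diameter, 4 thick, lying on the bench.
- bb_shell: Bystander: short steel tube (bottom bracket shell), 40 diameter, 68 high, standing.
- cup: Bystander: white plastic cup, 76 diameter, 100 high.
- wrench: Bystander: open wrench 190 long, lying on the bench.
Things that resemble listed ones, but are neither listed nor needed, are in the scene too. What is shaped like the release_pin but turquoise is not meant.

How it is judged:
By the outcome, as a careful person would: the job done as asked, in the order asked, and still so for the second after the job is handed in, with the robot touching nothing.
It also fails if it takes over 72 s, if anything falls off the work surface, if the arm or the gripper's body presses on something with over 40 N, if the wrist force passes 120 N, or if a joint passes its speed limit or range.

## Working session

There is one attempt and no reset: what is moved stays moved. The work goes in short steps, Python scripts to look and compute and a tool call to move; the robot and the scene stay as the last step left them, time stands still between calls to the robot, and variables do not carry over. Pictures are saved under pics/ and viewed, and the job is handed in when it is done.

Besides the shell and the picture viewer there is one more tool, called after "Call:" in YAML: its name, and indented under it one key for each argument. carry_out: Moves the arm, as the interface text tells. Its arguments: {"type":"object","properties":{"dp":{"type":"array"},"rot":{"type":"array"},"grip":{"type":"array"}},"required":["dp","rot","grip"]}

```bash
mkdir -p pics; ls; cat > h.py <<'E'
import numpy as np,cv2
from plant import manip
from scipy.spatial.transform import Rotation as Ro
def img(n,f=None):
    d=manip.get_image(n); 
    if f: cv2.imwrite('pics/'+f,d['pixels'])
    return d
def proj(d,X):
    c=np.asarray(d['R'])@np.asarray(X,float)+np.asarray(d['t']); p=np.asarray(d['mtx'])@c; return p[:2]/p[2]
def ray(d,uv,z):
    R=np.asarray(d['R']);t=np.asarray(d['t']);o=-R.T@t
    v=R.T@np.linalg.inv(np.asarray(d['mtx']))@np.array([uv[0],uv[1],1.]); return o+v*(z-o[2])/v[2]
E
python3 - <<'E'
from h import *
import pickle
D={}
for n in ['scene','top','wrist']:
    D[n]=img(n,n+'0.png'); d=D[n]; print(n,np.round(-np.asarray(d['R']).T@np.asarray(d['t']),3),np.asarray(d['R'])[2].round(2))
pickle.dump(D,open('d0.pkl','wb'))
s=manip.observe();print(s)
E
```

```text
pics
scene [1.171 0.395 0.76 ] [-0.6  -0.46 -0.66]
top [ 0.482 -0.038  1.277] [ 0.09  0.   -1.  ]
wrist [0.113 0.669 0.373] [ 0.29 -0.09 -0.95]
{'clock': 0.15, 'joint_pos': array([ 1.25019705e+00,  1.16365197e-01,  1.44209892e+00,  6.84392794e-06,
        1.58400263e+00, -3.78004787e-02]), 'dq': array([-0.0004913 , -0.00119339, -0.00114902,  0.00061005, -0.00033264,
        0.00044884]), 'joint_efforts': array([ 1.18729473e-03, -7.32505560e+01, -6.32857132e+01, -5.77711899e-05,
        4.79849594e-03,  2.63136303e-05]), 'eef_pos': array([0.18831711, 0.64805079, 0.23074692]), 'orientation': array([ 7.99701206e-01,  6.00398027e-01, -3.61122623e-04,  2.46193750e-04]), 'force': array([-0.04328659, -0.52923684,  0.08275899]), 'wrist_torque': array([0.02223144, 0.03657729, 0.01597894]), 'width': 0.08552409354056018}
```

View pics/scene0.png

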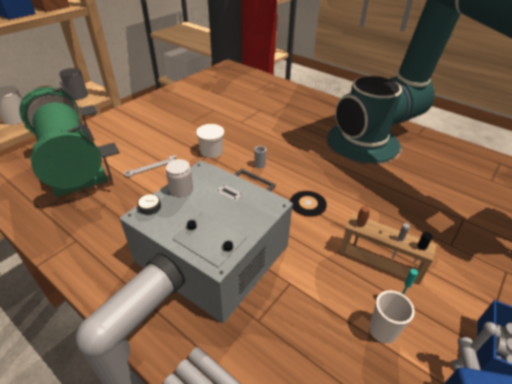

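View pics/top0.png

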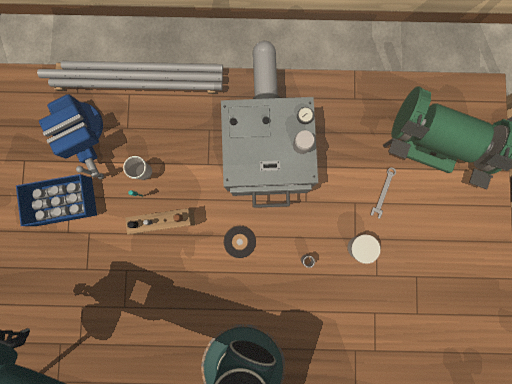

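View pics/wrist0.png

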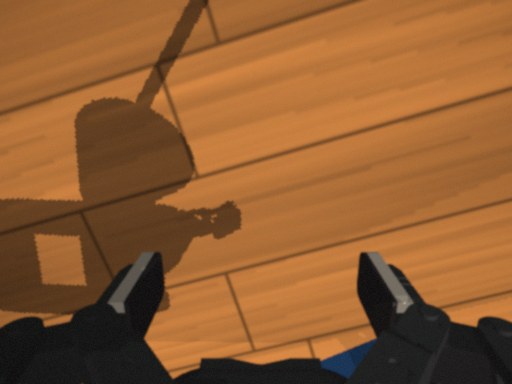

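```bash
python3 - <<'E'
import cv2,numpy as np
s=cv2.imread('pics/scene0.png');t=cv2.imread('pics/top0.png')
a=cv2.resize(s[190:300,320:450],None,fx=4.5,fy=4.5,interpolation=3)
cv2.imwrite('pics/c1.png',a)
cv2.imwrite('pics/c2.png',cv2.resize(t[170:245,110:210],None,fx=7,fy=7,interpolation=3))
cv2.imwrite('pics/c3.png',cv2.resize(t[85:215,210:330],None,fx=4.6,fy=4.6,interpolation=3))
E
```

```text
(no output)
```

View pics/c1.png

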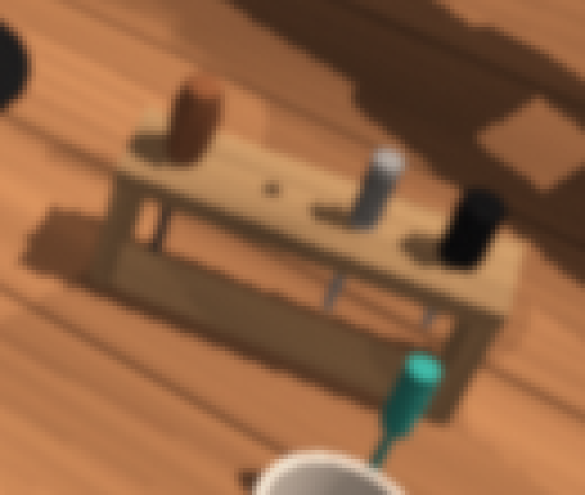

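View pics/c2.png

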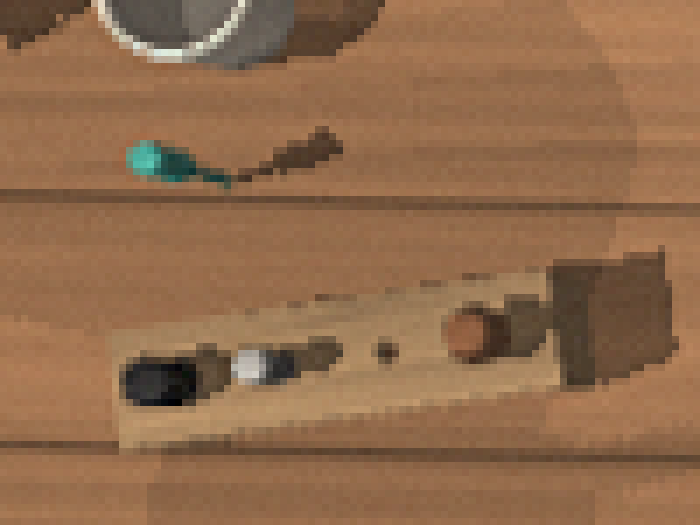

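View pics/c3.png

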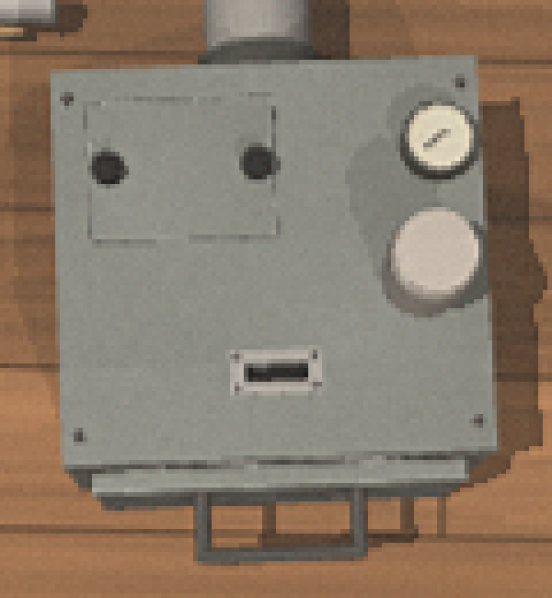

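```bash
python3 - <<'E'
from h import *
import pickle
D=pickle.load(open('d0.pkl','rb'));T=D['top'];S=D['scene']
def tp(c,off=(110,170),k=7): return ((c[0]+.5)/k-.5+off[0],(c[1]+.5)/k-.5+off[1])
for n,c in dict(c0=(110,330),c1=(548,268),c2=(562,382),c3=(120,450),hole=(386,352)).items():
    print(n,ray(T,tp(c),.1).round(4))
print('pin top',ray(T,tp((248,366)),.15).round(4)); print('deb',ray(T,tp((145,382)),.144).round(4)); print('file',ray(T,tp((468,334)),.158).round(4))
sp=lambda c:tp(c,(320,190),4.5)
print('scene hole',ray(S,sp((272,188)),.1).round(4),'pintop',ray(S,sp((388,160)),.15).round(4),'pinbase',ray(S,sp((362,224)),.1).round(4))
bp=lambda c:tp(c,(210,85),4.6)
for n,c in dict(fl=(66,468),fr=(497,448),bl=(51,70),br=(476,56),slotL=(244,372),slotR=(309,372),surTL=(232,350),surBR=(322,394),surTR=(321,349),surBL=(234,395)).items(): print(n,ray(T,bp(c),.16).round(4))
print('h',ray(T,bp((204,557)),.126).round(4),ray(T,bp((362,551)),.126).round(4))
print('tin top',ray(T,bp((436,252)),.235).round(4))
E
```

```text
c0 [0.5074 0.3983 0.1   ]
c1 [0.5411 0.1923 0.1   ]
c2 [0.4875 0.1837 0.1   ]
c3 [0.4511 0.3905 0.1   ]
hole [0.4998 0.2673 0.1   ]
pin top [0.4914 0.3164 0.15  ]
deb [0.4832 0.3648 0.144 ]
file [0.5078 0.2158 0.158 ]
scene hole [0.5008 0.2682 0.1   ] pintop [0.4941 0.3168 0.15  ] pinbase [0.4943 0.3173 0.1   ]
fl [0.6087 0.069  0.16  ]
fr [ 0.6289 -0.2271  0.16  ]
bl [0.8898 0.0879 0.16  ]
br [ 0.9063 -0.2105  0.16  ]
slotL [ 0.6781 -0.052   0.16  ]
slotR [ 0.679  -0.0969  0.16  ]
surTL [ 0.6933 -0.0434  0.16  ]
surBR [ 0.6639 -0.1061  0.16  ]
surTR [ 0.6953 -0.1049  0.16  ]
surBL [ 0.6619 -0.0454  0.16  ]
h [ 0.5515 -0.0269  0.126 ] [ 0.5581 -0.1382  0.126 ]
tin top [ 0.7463 -0.174   0.235 ]
```

Call:
carry_out:
  dp:
    - [0,0,0]
    - [0,0,0]
    - [0,0,0]
    - [0,0,0]
    - [0,0,0]
    - [0,0,0]
    - [0,0,0]
    - [0,0,0]
    - [0,0,0]
    - [0,0,0]
  rot:
    - [0,0,0.1125]
    - [0,0,0.1125]
    - [0,0,0.1125]
    - [0,0,0.1125]
    - [0,0,0.1125]
    - [0,0,0.1125]
    - [0,0,0.1125]
    - [0,0,0.1125]
    - [0,0,0.1125]
    - [0,0,0.1125]
  grip: [0.045,0.045,0.045,0.045,0.045,0.045,0.045,0.045,0.045,0.045]

```text
clock: 0.98
eef_pos: [0.1883, 0.6481, 0.231]
orientation: [0.997, 0.079, -0.0, 0.0]
force: [-0.3, -0.1, -0.2]
width: 0.0451
```

Call:
carry_out:
  dp:
    - [0.02,0.03,0]
    - [0.02,0.03,0]
    - [0.02,0.03,0]
    - [0.02,0.03,0]
    - [0.02,0.03,0]
    - [0.02,0.03,0]
    - [0.02,0.03,0]
    - [0.02,0.03,0]
    - [0.02,0.03,0]
    - [0.02,0.03,0]
    - [0.02,0.03,0]
    - [0,0,0]
    - [0,0,0]
  rot:
    - [0,0,0]
    - [0,0,0]
    - [0,0,0]
    - [0,0,0]
    - [0,0,0]
    - [0,0,0]
    - [0,0,0]
    - [0,0,0]
    - [0,0,0]
    - [0,0,0]
    - [0,0,0]
    - [0,0,0]
    - [0,0,0]
  grip: [0.045,0.045,0.045,0.045,0.045,0.045,0.045,0.045,0.045,0.045,0.045,0.045,0.045]

```text
clock: 2.07
eef_pos: [0.4599, 0.357, 0.231]
orientation: [0.997, 0.08, -0.0, 0.0]
force: [-0.5, 0.4, 0.3]
width: 0.0449
```

```bash
cat >> h.py <<'E'
def st():
    s=manip.observe(); R=Ro.from_quat(s['orientation']).as_matrix()
    print('t',round(s['clock'],2),'p',s['eef_pos'].round(4),'yaw',round(float(np.arctan2(R[1,0],R[0,0])),4),'zax',R[:,2].round(4),'F',s['force'].round(2),'M',s['wrist_torque'].round(2),'w',round(s['width'],4),'j6',s['joint_pos'][5].round(2))
    return s,R
def goal(xyz,yaw=None):
    s,R=st(); d=R.T@(np.array(xyz)-s['eef_pos']); print('tool dp',d.round(4))
E
python3 - <<'E'
from h import *
d=img('wrist','w1.png'); s,R=st()
for p in [(.4927,.317,.15),(.4927,.317,.1)]: print(proj(d,p).round(1))
goal((.4927,.317,.2))
E
```

```text
t 2.12 p [0.4592 0.3579 0.2311] yaw 0.1616 zax [-5.e-04 -0.e+00 -1.e+00] F [-0.4  -0.15 -0.64] M [0.   0.05 0.02] w 0.0449 j6 0.46
[295.  254.4]
[289.5 226.9]
t 2.12 p [0.4592 0.3579 0.2311] yaw 0.1616 zax [-5.e-04 -0.e+00 -1.e+00] F [-0.4  -0.15 -0.64] M [0.   0.05 0.02] w 0.0449 j6 0.46
tool dp [0.0265 0.0458 0.0311]
```

View pics/w1.png

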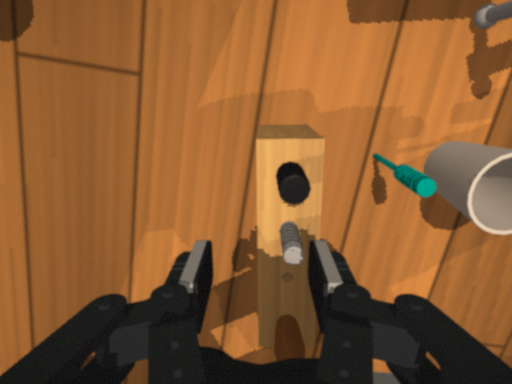

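```bash
python3 - <<'E'
import cv2
t=cv2.imread('pics/w1.png')
cv2.imwrite('pics/c4.png',cv2.resize(t[120:340,230:450],None,fx=2.7,fy=2.7,interpolation=3))
cv2.imwrite('pics/c5.png',cv2.resize(t[205:275,260:330],None,fx=8,fy=8,interpolation=3))
E
```

```text
(no output)
```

View pics/c5.png

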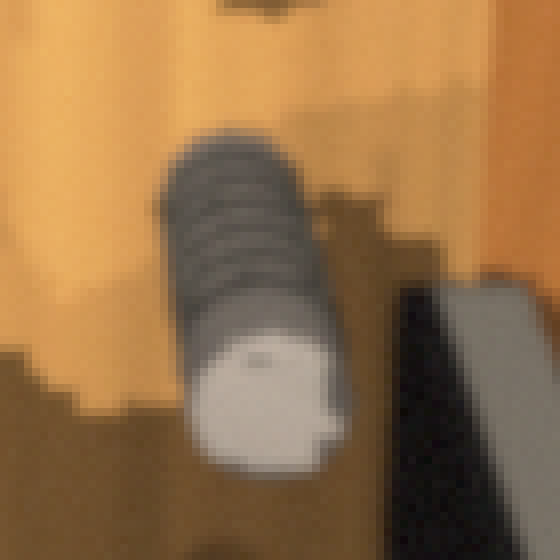

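The candidates in w1 are the grey steel pin with dark grooves at (293,255) and the turquoise lookalike at (425,186). The steel one hanging in hole 2 fits the description and the crop confirms it. The free hole is hole 1.

```bash
python3 - <<'E'
from h import *
d=img('wrist'); print(ray(d,(293.4,255.5),.15).round(4), ray(d,(288.3,228),.1).round(4))
goal((.492,.3165,.231))
E
```

```text
[0.491  0.3169 0.15  ] [0.4911 0.3167 0.1   ]
t 2.17 p [0.4587 0.3585 0.2311] yaw 0.1629 zax [-4.e-04  0.e+00 -1.e+00] F [0.08 0.94 0.53] M [0.01 0.04 0.  ] w 0.0455 j6 0.46
tool dp [0.026  0.0469 0.0001]
```

Call:
carry_out:
  dp:
    - [0.013,0.023,0]
    - [0.0128,0.0235,0]
    - [0,0,0.02]
    - [0,0,0.02]
    - [0,0,0]
    - [0,0,0]
  rot:
    - [0,0,0]
    - [0,0,0]
    - [0,0,0]
    - [0,0,0]
    - [0,0,0]
    - [0,0,0]
  grip: [0.045,0.045,0.045,0.045,0.045,0.045]

```text
clock: 2.67
eef_pos: [0.4911, 0.3173, 0.1908]
orientation: [0.997, 0.082, -0.001, 0.0]
force: [-0.2, 0.7, 0.7]
width: 0.0453
```

```bash
python3 - <<'E'
from h import *
d=img('wrist','w2.png'); goal((.4917,.3168,.112))
cv2.imwrite('pics/w2c.png',cv2.resize(d['pixels'][180:384,150:400],None,fx=2.9,fy=2.9,interpolation=3))
print(proj(d,(.4917,.3168,.15)))
E
```

```text
t 2.72 p [0.4915 0.3174 0.192 ] yaw 0.1643 zax [ 0.e+00  1.e-04 -1.e+00] F [ 0.97 -0.02  0.19] M [-0.01 -0.03 -0.02] w 0.0449 j6 0.37
tool dp [0.0001 0.0007 0.08  ]
[261.11475945 220.81371058]
```

View pics/w2c.png

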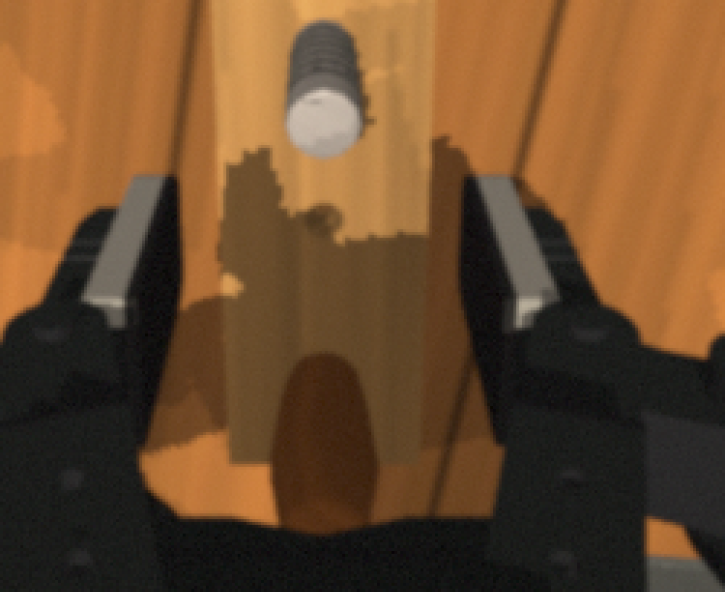

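Call:
carry_out:
  dp:
    - [0,0.0005,0.02]
    - [0,0,0.02]
    - [0,0,0.02]
    - [0,0,0.015]
    - [0,0,0.005]
    - [0,0,0]
    - [0,0,0]
    - [0,0,0]
    - [0,0,0]
    - [0,0,0]
    - [0,0,0]
    - [0,0,0]
  rot:
    - [0,0,0]
    - [0,0,0]
    - [0,0,0]
    - [0,0,0]
    - [0,0,0]
    - [0,0,0]
    - [0,0,0]
    - [0,0,0]
    - [0,0,0]
    - [0,0,0]
    - [0,0,0]
    - [0,0,0]
  grip: [0.045,0.045,0.045,0.045,0.045,0.045,0.006,0.006,0.006,0.006,0.006,0.006]

```text
clock: 3.72
eef_pos: [0.4926, 0.3165, 0.113]
orientation: [0.997, 0.081, 0.001, -0.001]
force: [-1.3, 0.8, 7.5]
width: 0.0146
```

```bash
python3 - <<'E'
from h import *
d=img('wrist','w3.png'); st()
img('scene','s3.png')
E
```

```text
t 3.77 p [0.4926 0.3165 0.1131] yaw 0.163 zax [ 0.002   0.0014 -1.    ] F [-0.55  0.69  7.33] M [ 0.11  0.19 -0.02] w 0.0147 j6 0.36
```

View pics/w3.png

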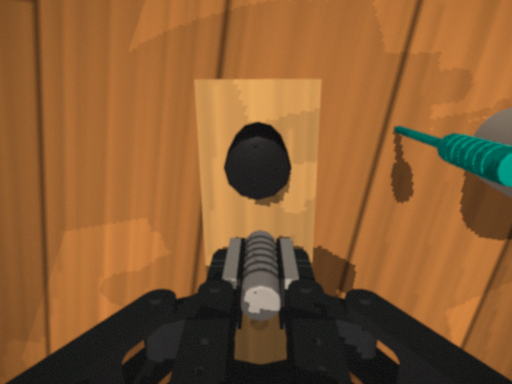

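Call:
carry_out:
  dp:
    - [0,0,-0.005]
    - [0,0,-0.015]
    - [0,0,-0.03]
    - [0,0,-0.03]
    - [0,0,-0.03]
    - [0,0,-0.03]
    - [0,0,-0.03]
    - [0,0,0]
    - [0,0,0]
  rot:
    - [0,0,0]
    - [0,0,0]
    - [0,0,0]
    - [0,0,0]
    - [0,0,0]
    - [0,0,0]
    - [0,0,0]
    - [0,0,0]
    - [0,0,0]
  grip: [0.006,0.006,0.006,0.006,0.006,0.006,0.006,0.006,0.006]

```text
clock: 4.57
eef_pos: [0.4924, 0.3163, 0.2835]
orientation: [0.997, 0.081, 0.002, -0.001]
force: [-0.4, 0.4, -2.0]
width: 0.0147
```

```bash
python3 - <<'E'
from h import *
S=img('scene','s4.png'); T=img('top','t4.png'); W=img('wrist','w4.png'); s,R=st()
p=s['eef_pos']
for n,dz in dict(top=.037,sh=-.013,tip=-.088).items():
    q=p+np.array([0,0,dz]); print(n,proj(S,q).round(1),proj(W,q).round(1))
u=proj(S,p).astype(int)
cv2.imwrite('pics/s4c.png',cv2.resize(S['pixels'][u[1]-60:u[1]+90,u[0]-75:u[0]+75],None,fx=4,fy=4,interpolation=3)); print(u)
E
```

```text
t 4.72 p [0.4918 0.3159 0.2799] yaw 0.1629 zax [-1.6e-03 -9.0e-04 -1.0e+00] F [ 0.49  0.52 -2.1 ] M [ 0.01 -0.05  0.04] w 0.0146 j6 0.36
top [429.5 168.3] [259.5 301.5]
sh [421.7 186.8] [259.8 240.8]
tip [411.2 211.7] [260.1 194.3]
[423 182]
```

View pics/s4c.png

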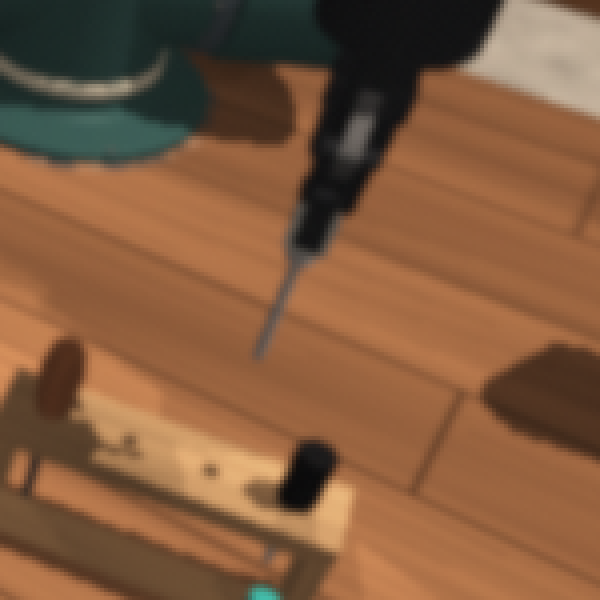

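View pics/w4.png

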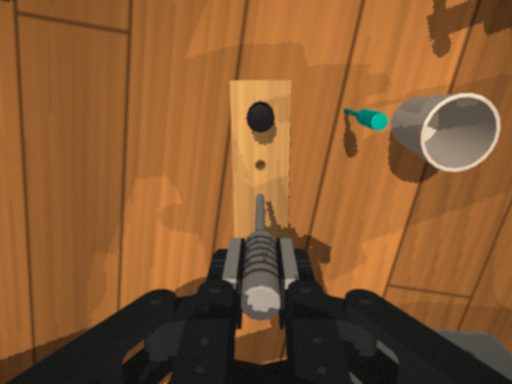

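Call:
carry_out:
  dp:
    - [0,0,0]
    - [0.01,0.025,0]
    - [0.0125,0.0314,0]
    - [0.0125,0.0314,0]
    - [0.0125,0.0314,0]
    - [0.0125,0.0314,0]
    - [0.0125,0.0314,0]
    - [0.0125,0.0314,0]
    - [0.0125,0.0314,0]
    - [0.0125,0.0314,0]
    - [0.0125,0.0314,0]
    - [0.0125,0.0314,0]
    - [0.0125,0.0314,0]
    - [0.0125,0.0314,0]
    - [0,0,0]
    - [0,0,0]
  rot:
    - [0,0,0.096]
    - [0,0,0]
    - [0,0,0]
    - [0,0,0]
    - [0,0,0]
    - [0,0,0]
    - [0,0,0]
    - [0,0,0]
    - [0,0,0]
    - [0,0,0]
    - [0,0,0]
    - [0,0,0]
    - [0,0,0]
    - [0,0,0]
    - [0,0,0]
    - [0,0,0]
  grip: [0.006,0.006,0.006,0.006,0.006,0.006,0.006,0.006,0.006,0.006,0.006,0.006,0.006,0.006,0.006,0.006]

```text
clock: 6.05
eef_pos: [0.6786, -0.0756, 0.2791]
orientation: [0.999, 0.032, -0.002, -0.0]
force: [-0.0, -0.7, -1.1]
width: 0.0146
```

```bash
python3 - <<'E'
from h import *
W=img('wrist','w5.png');S=img('scene','s5.png'); s,R=st()
p=s['eef_pos']
print('tip',proj(W,p-[0,0,.088]).round(1),proj(S,p-[0,0,.088]).round(1))
sl=np.array([.6785,-.0745,.16]); print('slot',proj(W,sl),proj(S,sl)); goal((sl[0],sl[1],.28))
cv2.imwrite('pics/w5c.png',cv2.resize(W['pixels'][120:270,180:340],None,fx=4.5,fy=4.5,interpolation=3))
u=proj(S,sl).astype(int);print(u)
cv2.imwrite('pics/s5c.png',cv2.resize(S['pixels'][u[1]-50:u[1]+30,u[0]-50:u[0]+50],None,fx=7,fy=7,interpolation=3))
E
```

```text
t 6.15 p [ 0.6783 -0.0737  0.2803] yaw 0.0669 zax [-1.5e-03  4.0e-04 -1.0e+00] F [-0.47  0.   -1.73] M [0.01 0.04 0.03] w 0.0147 j6 -0.21
tip [260.  192.6] [228.6 181.9]
slot [260.40406696 181.12756635] [228.78685065 191.63143513]
t 6.15 p [ 0.6783 -0.0737  0.2803] yaw 0.0669 zax [-1.5e-03  4.0e-04 -1.0e+00] F [-0.47  0.   -1.73] M [0.01 0.04 0.03] w 0.0147 j6 -0.21
tool dp [0.0002 0.0008 0.0003]
[228 191]
```

View pics/w5c.png

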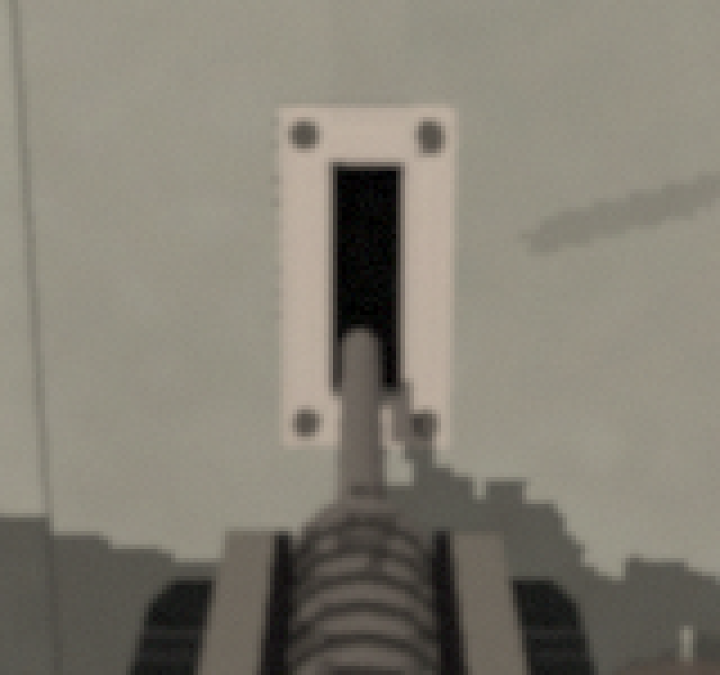

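View pics/s5c.png

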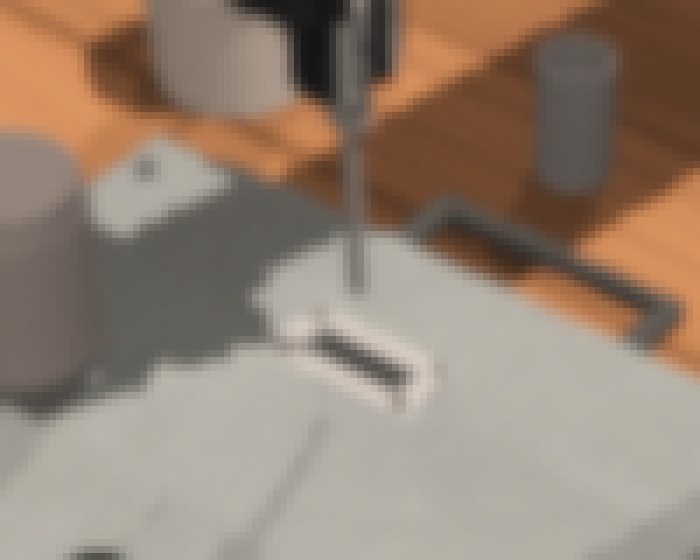

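```bash
python3 - <<'E'
from h import *
W=img('wrist');S=img('scene'); s,R=st(); p=s['eef_pos']
w=lambda a,b:((a+.5)/4.5-.5+180,(b+.5)/4.5-.5+120)
print('W slot',ray(W,w(367,277),.16).round(4),'tip',ray(W,w(361,333),p[2]-.0865).round(4))
sc=lambda a,b:((a+.5)/7-.5+178,(b+.5)/7-.5+141)
print('S slot',ray(S,sc(362,361),.16).round(4),'tip',ray(S,sc(355,288),p[2]-.088).round(4))
print(W['mtx'])
E
```

```text
t 6.25 p [ 0.6783 -0.0731  0.2811] yaw 0.068 zax [-4.e-04  2.e-04 -1.e+00] F [-0.21  0.69 -1.  ] M [0.02 0.02 0.01] w 0.0148 j6 -0.21
W slot [ 0.679  -0.0729  0.16  ] tip [ 0.6779 -0.0722  0.1946]
S slot [ 0.6791 -0.0722  0.16  ] tip [ 0.679  -0.0742  0.1931]
[[335.44984767   0.         260.11549632]
 [  0.         335.44984767 190.06691947]
 [  0.           0.           1.        ]]
```

Call:
carry_out:
  dp:
    - [0.0008,0.001,0.005]
    - [0,0,0.008]
    - [0,0,0.008]
    - [0,0,0.003]
    - [0,0,0]
    - [0,0,0]
  rot:
    - [0,0,0]
    - [0,0,0]
    - [0,0,0]
    - [0,0,0]
    - [0,0,0]
    - [0,0,0]
  grip: [0.006,0.006,0.006,0.006,0.006,0.006]

```text
clock: 6.75
eef_pos: [0.6794, -0.075, 0.257]
orientation: [0.999, 0.034, -0.0, -0.0]
force: [0.2, -0.1, -1.4]
width: 0.0146
```

```bash
python3 - <<'E'
from h import *
W=img('wrist','w6.png');S=img('scene','s6.png'); s,R=st()
cv2.imwrite('pics/w6c.png',cv2.resize(W['pixels'][120:270,180:340],None,fx=4.5,fy=4.5,interpolation=3))
u=[228,191]
cv2.imwrite('pics/s6c.png',cv2.resize(S['pixels'][u[1]-50:u[1]+30,u[0]-50:u[0]+50],None,fx=7,fy=7,interpolation=3))
E
```

```text
t 6.85 p [ 0.6796 -0.0751  0.2577] yaw 0.067 zax [ 4.e-04 -1.e-04 -1.e+00] F [ 0.7  -0.53 -1.06] M [ 0.07  0.01 -0.  ] w 0.0144 j6 -0.21
```

View pics/w6c.png

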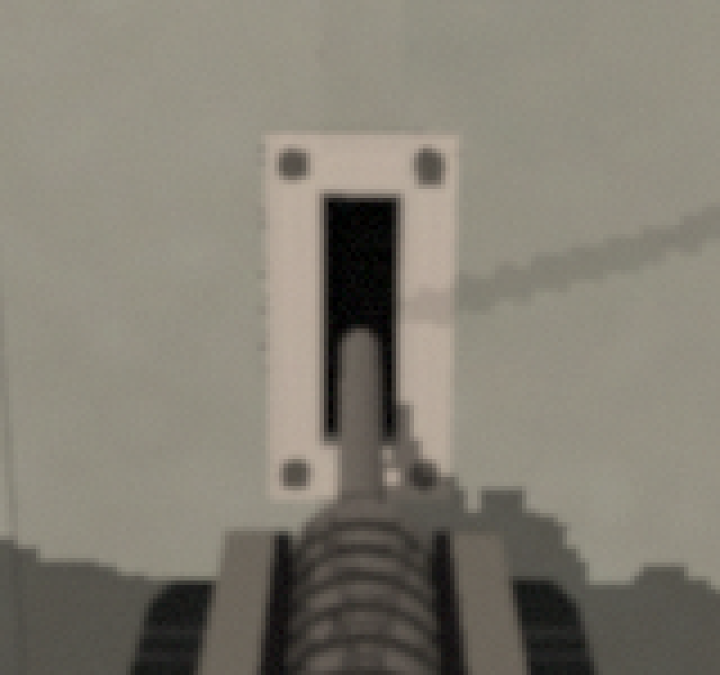

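View pics/s6c.png

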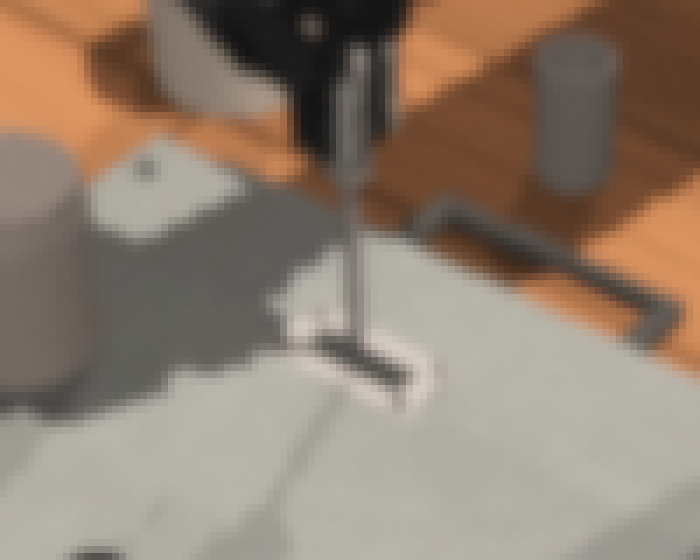

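Call:
carry_out:
  dp:
    - [0,0,0.006]
    - [0,0,0.007]
    - [0,0,0.006]
    - [0,0,0]
  rot:
    - [0,0,0]
    - [0,0,0]
    - [0,0,0]
    - [0,0,0]
  grip: [0.006,0.006,0.006,0.006]

```text
clock: 7.18
eef_pos: [0.679, -0.075, 0.2361]
orientation: [0.999, 0.033, -0.001, -0.0]
force: [-0.3, -1.0, -1.7]
width: 0.0146
```

Call:
carry_out:
  dp:
    - [0,0,0.006]
    - [0,0,0.005]
    - [0,0,0.002]
    - [0,0,0]
  rot:
    - [0,0,0]
    - [0,0,0]
    - [0,0,0]
    - [0,0,0]
  grip: [0.006,0.006,0.006,0.006]

```text
clock: 7.52
eef_pos: [0.6793, -0.0751, 0.2245]
orientation: [0.999, 0.033, -0.0, -0.0]
force: [-1.0, -0.1, -1.8]
width: 0.0146
```

Call:
carry_out:
  dp:
    - [0,0,0.001]
    - [0,0,0.001]
    - [0,0,0]
  rot:
    - [0,0,0]
    - [0,0,0]
    - [0,0,0]
  grip: [0.006,0.006,0.006]

```text
clock: 7.77
eef_pos: [0.6795, -0.075, 0.2233]
orientation: [0.999, 0.033, 0.0, 0.0]
force: [-0.3, -0.8, -2.2]
width: 0.0145
```

Call:
carry_out:
  dp:
    - [0,0,0.001]
    - [0,0,0.001]
    - [0,0,0]
  rot:
    - [0,0,0]
    - [0,0,0]
    - [0,0,0]
  grip: [0.006,0.006,0.006]

```text
clock: 8.02
eef_pos: [0.6795, -0.0751, 0.2211]
orientation: [0.999, 0.033, -0.0, -0.0]
force: [0.1, 0.3, -1.4]
width: 0.0146
```

Call:
carry_out:
  dp:
    - [0,0,0.001]
    - [0,0,0]
  rot:
    - [0,0,0]
    - [0,0,0]
  grip: [0.006,0.006]

```text
clock: 8.18
eef_pos: [0.6794, -0.0751, 0.2201]
orientation: [0.999, 0.034, -0.0, -0.0]
force: [0.2, 0.1, -2.0]
width: 0.0143
```

Call:
carry_out:
  dp:
    - [0,0,0.0005]
    - [0,0,0]
  rot:
    - [0,0,0]
    - [0,0,0]
  grip: [0.006,0.006]

```text
clock: 8.35
eef_pos: [0.6795, -0.0751, 0.2198]
orientation: [0.999, 0.033, -0.0, 0.0]
force: [-0.2, 0.7, -0.4]
width: 0.0145
```

Call:
carry_out:
  dp:
    - [0,0,0.0005]
    - [0,0,0]
  rot:
    - [0,0,0]
    - [0,0,0]
  grip: [0.006,0.006]

```text
clock: 8.52
eef_pos: [0.6795, -0.0751, 0.2196]
orientation: [0.999, 0.033, 0.0, 0.0]
force: [-1.6, 0.5, 0.9]
width: 0.0145
```

```bash
python3 -c "
from h import *
st()"
```

```text
t 8.52 p [ 0.6795 -0.0751  0.2196] yaw 0.067 zax [ 4.e-04 -1.e-04 -1.e+00] F [-1.57  0.49  0.85] M [-0.03  0.21 -0.03] w 0.0145 j6 -0.21
```

Call:
carry_out:
  dp:
    - [0,0,-0.0015]
    - [0,0.003,0]
    - [0,0.002,0]
    - [0,0,0.0015]
    - [0,0,0.0005]
    - [0,0,0.0005]
    - [0,0,0]
  rot:
    - [0,0,0]
    - [0,0,0]
    - [0,0,0]
    - [0,0,0]
    - [0,0,0]
    - [0,0,0]
    - [0,0,0]
  grip: [0.006,0.006,0.006,0.006,0.006,0.006,0.006]

```text
clock: 9.1
eef_pos: [0.68, -0.0803, 0.2194]
orientation: [0.999, 0.033, 0.001, 0.0]
force: [-1.0, -0.8, 7.7]
width: 0.0145
```

Call:
carry_out:
  dp:
    - [0,0,-0.0025]
    - [0,0.003,0]
    - [0,0.002,0]
    - [0,0,0.0015]
    - [0,0,0.0005]
    - [0,0,0.0003]
    - [0,0,0]
  rot:
    - [0,0,0]
    - [0,0,0]
    - [0,0,0]
    - [0,0,0]
    - [0,0,0]
    - [0,0,0]
    - [0,0,0]
  grip: [0.006,0.006,0.006,0.006,0.006,0.006,0.006]

```text
clock: 9.68
eef_pos: [0.6803, -0.0853, 0.2194]
orientation: [0.999, 0.033, 0.001, 0.0]
force: [-2.3, -1.5, 7.3]
width: 0.0144
```

Call:
carry_out:
  dp:
    - [0,0,-0.004]
    - [0,-0.005,0]
    - [0,-0.005,0]
    - [0,-0.005,0]
    - [0,0,0]
    - [0,0,0.0025]
    - [0,0,0.001]
    - [0,0,0.0005]
    - [0,0,0]
  rot:
    - [0,0,0]
    - [0,0,0]
    - [0,0,0]
    - [0,0,0]
    - [0,0,0]
    - [0,0,0]
    - [0,0,0]
    - [0,0,0]
    - [0,0,0]
  grip: [0.006,0.006,0.006,0.006,0.006,0.006,0.006,0.006,0.006]

```text
clock: 10.43
eef_pos: [0.6791, -0.0701, 0.2184]
orientation: [0.999, 0.033, -0.0, -0.0]
force: [-0.7, 1.3, 0.6]
width: 0.0147
```

Call:
carry_out:
  dp:
    - [0,0,0.0005]
    - [0,0,0]
  rot:
    - [0,0,0]
    - [0,0,0]
  grip: [0.006,0.006]

```text
clock: 10.6
eef_pos: [0.6792, -0.0701, 0.2181]
orientation: [0.999, 0.033, 0.0, -0.0]
force: [0.2, 2.5, 0.4]
width: 0.0141
```

Call:
carry_out:
  dp:
    - [0,0,-0.002]
    - [0,-0.002,0]
    - [0,-0.0015,0]
    - [0,0,0.002]
    - [0,0,0.001]
    - [0,0,0.001]
    - [0,0,0]
  rot:
    - [0,0,0]
    - [0,0,0]
    - [0,0,0]
    - [0,0,0]
    - [0,0,0]
    - [0,0,0]
    - [0,0,0]
  grip: [0.006,0.006,0.006,0.006,0.006,0.006,0.006]

```text
clock: 11.18
eef_pos: [0.6788, -0.0666, 0.2155]
orientation: [0.999, 0.033, -0.0, -0.0]
force: [-0.1, -0.8, -1.0]
width: 0.0145
```

Call:
carry_out:
  dp:
    - [0,0,0.001]
    - [0,0,0.001]
    - [0,0,0.001]
    - [0,0,0]
  rot:
    - [0,0,0]
    - [0,0,0]
    - [0,0,0]
    - [0,0,0]
  grip: [0.006,0.006,0.006,0.006]

```text
clock: 11.52
eef_pos: [0.6789, -0.0666, 0.2129]
orientation: [0.999, 0.033, 0.0, 0.0]
force: [-0.3, -0.4, 0.0]
width: 0.0146
```

Call:
carry_out:
  dp:
    - [0,0,0.001]
    - [0,0,0.001]
    - [0,0,0]
  rot:
    - [0,0,0]
    - [0,0,0]
    - [0,0,0]
  grip: [0.006,0.006,0.006]

```text
clock: 11.77
eef_pos: [0.6791, -0.0666, 0.2118]
orientation: [0.999, 0.033, 0.001, 0.0]
force: [-1.2, 0.1, 5.8]
width: 0.0147
```

Call:
carry_out:
  dp:
    - [0,0,0.001]
    - [0,0,0.001]
    - [0,0,0.001]
    - [0,0,0]
  rot:
    - [0,0,0]
    - [0,0,0]
    - [0,0,0]
    - [0,0,0]
  grip: [0.006,0.006,0.006,0.006]

```text
clock: 12.1
eef_pos: [0.6791, -0.0666, 0.2089]
orientation: [0.999, 0.033, 0.001, 0.0]
force: [-0.7, 0.0, 6.6]
width: 0.0148
```

```bash
python3 -c "
from h import *
st()"
```

```text
t 12.1 p [ 0.6791 -0.0666  0.2089] yaw 0.067 zax [ 1.2e-03 -2.0e-04 -1.0e+00] F [-0.73  0.03  6.61] M [0.02 0.25 0.01] w 0.0148 j6 -0.2
```

Catch is yielding about 3 mm at 6.6 N.

Call:
carry_out:
  dp:
    - [0,0,0.001]
    - [0,0,0.001]
    - [0,0,0.001]
    - [0,0,0]
  rot:
    - [0,0,0]
    - [0,0,0]
    - [0,0,0]
    - [0,0,0]
  grip: [0.006,0.006,0.006,0.006]

```text
clock: 12.43
eef_pos: [0.6791, -0.0666, 0.2059]
orientation: [0.999, 0.034, 0.001, 0.0]
force: [0.7, 1.1, 1.8]
width: 0.0146
```

Call:
carry_out:
  dp:
    - [0,0,0.001]
    - [0,0,0]
  rot:
    - [0,0,0]
    - [0,0,0]
  grip: [0.006,0.006]

```text
clock: 12.6
eef_pos: [0.6792, -0.0666, 0.2045]
orientation: [0.999, 0.033, 0.001, 0.0]
force: [0.8, -0.4, 4.9]
width: 0.0144
```

```bash
python3 - <<'E'
from h import *
st(); T=img('top','t7.png')
cv2.imwrite('pics/t7c.png',cv2.resize(T['pixels'][85:215,210:330],None,fx=4.6,fy=4.6,interpolation=3))
E
```

```text
t 12.6 p [ 0.6792 -0.0666  0.2045] yaw 0.067 zax [ 1.1e-03 -2.0e-04 -1.0e+00] F [ 0.8  -0.39  4.88] M [ 0.03 -0.1  -0.01] w 0.0144 j6 -0.2
```

View pics/t7c.png

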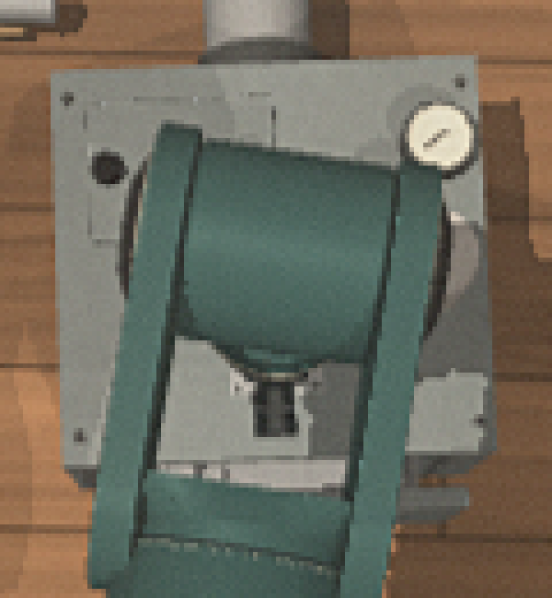

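```bash
python3 - <<'E'
from h import *
T=img('scene','s7.png'); a=cv2.imread('pics/s5.png')
f=lambda p:cv2.resize(p[140:220,190:300],None,fx=5,fy=5,interpolation=3)
cv2.imwrite('pics/s7c.png',np.vstack([f(a)[:280],f(T['pixels'])[:280]]))
E
```

```text
(no output)
```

View pics/s7c.png

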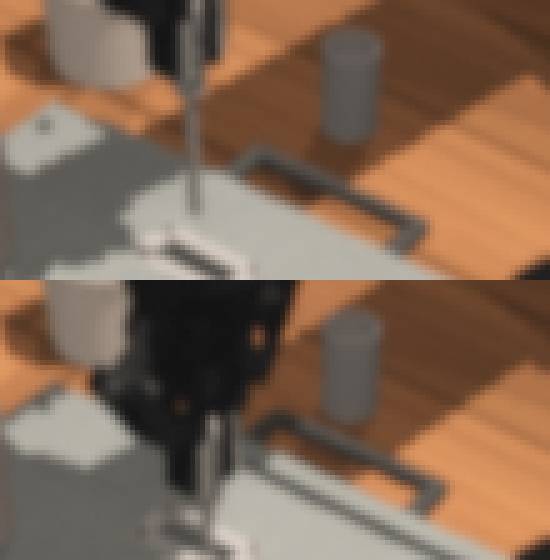

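Call:
carry_out:
  dp:
    - [0,0,-0.003]
    - [0,0,-0.007]
    - [0,0,-0.015]
    - [0,0,-0.02]
    - [0,0,-0.02]
    - [0,0,-0.02]
    - [0,0,0]
    - [0,0,0]
  rot:
    - [0,0,0]
    - [0,0,0]
    - [0,0,0]
    - [0,0,0]
    - [0,0,0]
    - [0,0,0]
    - [0,0,0]
    - [0,0,0]
  grip: [0.006,0.006,0.006,0.006,0.006,0.006,0.006,0.006]

```text
clock: 13.37
eef_pos: [0.6791, -0.0666, 0.2906]
orientation: [0.999, 0.033, 0.001, 0.0]
force: [-0.2, -0.4, -1.5]
width: 0.0145
```

```bash
python3 - <<'E'
from h import *
W=img('wrist','w8.png');img('scene','s8.png');goal((.492,.3168,.285))
E
```

```text
t 13.47 p [ 0.6787 -0.0666  0.2881] yaw 0.067 zax [-1.4e-03  1.0e-04 -1.0e+00] F [ 0.57 -0.31 -0.66] M [ 0.04 -0.01 -0.05] w 0.0145 j6 -0.2
tool dp [-0.1606 -0.395   0.0034]
```

View pics/w8.png

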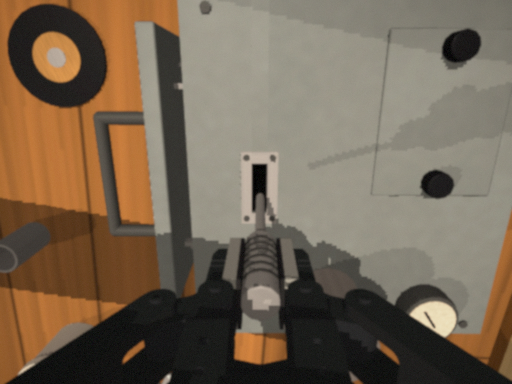

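View pics/s8.png

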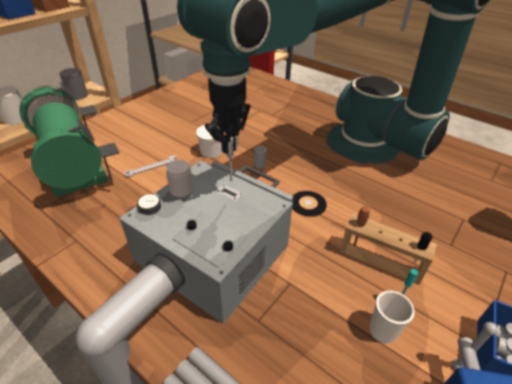

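Call:
carry_out:
  dp:
    - [-0.01,-0.025,0]
    - [-0.0125,-0.0308,0]
    - [-0.0125,-0.0308,0]
    - [-0.0125,-0.0308,0]
    - [-0.0125,-0.0308,0]
    - [-0.0125,-0.0308,0]
    - [-0.0125,-0.0308,0]
    - [-0.0125,-0.0308,0]
    - [-0.0125,-0.0308,0]
    - [-0.0125,-0.0308,0]
    - [-0.0125,-0.0308,0]
    - [-0.0125,-0.0308,0]
    - [-0.0125,-0.0308,0]
    - [0,0,0]
    - [0,0,0]
    - [0,0,0]
  rot:
    - [0,0,0]
    - [0,0,0]
    - [0,0,0]
    - [0,0,0]
    - [0,0,0]
    - [0,0,0]
    - [0,0,0]
    - [0,0,0]
    - [0,0,0]
    - [0,0,0]
    - [0,0,0]
    - [0,0,0]
    - [0,0,0]
    - [0,0,-0.096]
    - [0,0,0]
    - [0,0,0]
  grip: [0.006,0.006,0.006,0.006,0.006,0.006,0.006,0.006,0.006,0.006,0.006,0.006,0.006,0.006,0.006,0.006]

```text
clock: 14.8
eef_pos: [0.4926, 0.3163, 0.288]
orientation: [0.997, 0.081, -0.001, 0.0]
force: [0.6, 0.3, -0.6]
width: 0.0141
```

```bash
python3 - <<'E'
from h import *
goal((.492,.3168,.2))
E
```

```text
t 14.8 p [0.4926 0.3163 0.288 ] yaw 0.1615 zax [-0.0012 -0.001  -1.    ] F [ 0.61  0.28 -0.55] M [ 0.01 -0.05  0.05] w 0.0141 j6 0.37
tool dp [-0.0004 -0.0007  0.088 ]
```

Call:
carry_out:
  dp:
    - [-0.0004,-0.0006,0.02]
    - [0,0,0.025]
    - [0,0,0.02]
    - [0,0,0.015]
    - [0,0,0]
    - [0,0,0]
  rot:
    - [0,0,0]
    - [0,0,0]
    - [0,0,0]
    - [0,0,0]
    - [0,0,0]
    - [0,0,0]
  grip: [0.006,0.006,0.006,0.006,0.006,0.006]

```text
clock: 15.3
eef_pos: [0.4925, 0.3163, 0.2088]
orientation: [0.997, 0.08, -0.0, 0.0]
force: [-0.1, 0.2, -0.6]
width: 0.0144
```

```bash
python3 - <<'E'
from h import *
W=img('wrist','w9.png');S=img('scene','s9.png'); s,R=st(); p=s['eef_pos']
cv2.imwrite('pics/w9c.png',cv2.resize(W['pixels'][100:250,190:330],None,fx=4,fy=4,interpolation=3))
cv2.imwrite('pics/s9c.png',cv2.resize(S['pixels'][180:280,350:450],None,fx=6,fy=6,interpolation=3))
h2=(.492,.3168,.1); h1=(.5,.2675,.1)
for q in (h2,h1,p-[0,0,.088]): print(((proj(W,q)-[190,100]+.5)*4).round(),((proj(S,q)-[350,180]+.5)*6).round())
E
```

```text
t 15.4 p [0.4929 0.3169 0.2105] yaw 0.1619 zax [ 1.4e-03  8.0e-04 -1.0e+00] F [-0.45  0.04 -1.44] M [-0.   -0.    0.01] w 0.0146 j6 0.37
[281. 343.] [304. 355.]
[281. 574.] [182. 309.]
[286. 380.] [319. 320.]
```

View pics/w9c.png

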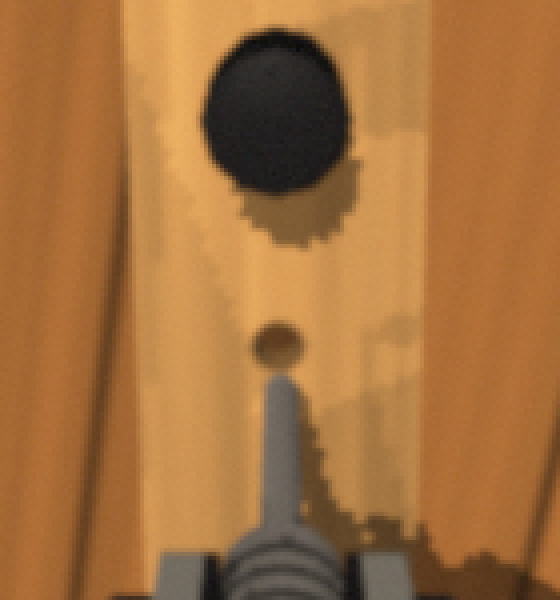

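View pics/s9c.png

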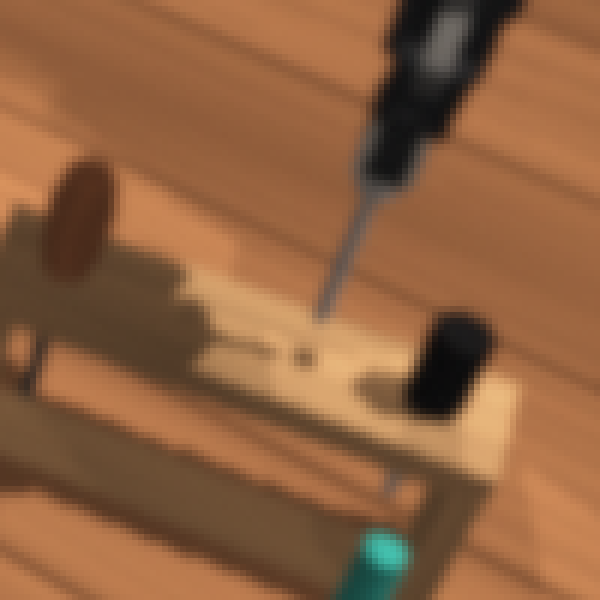

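Call:
carry_out:
  dp:
    - [-0.0007,0.0004,0.005]
    - [0,0,0.005]
    - [0,0,0.005]
    - [0,0,0.005]
    - [0,0,0.005]
    - [0,0,0]
  rot:
    - [0,0,0]
    - [0,0,0]
    - [0,0,0]
    - [0,0,0]
    - [0,0,0]
    - [0,0,0]
  grip: [0.006,0.006,0.006,0.006,0.006,0.006]

```text
clock: 15.9
eef_pos: [0.4914, 0.3163, 0.1826]
orientation: [0.997, 0.081, -0.001, 0.0]
force: [1.1, 0.1, -0.7]
width: 0.0145
```

```bash
python3 - <<'E'
from h import *
W=img('wrist','w10.png'); s,R=st(); p=s['eef_pos']
cv2.imwrite('pics/w10c.png',cv2.resize(W['pixels'][100:250,190:330],None,fx=4,fy=4,interpolation=3))
E
```

```text
t 15.95 p [0.4915 0.3163 0.1832] yaw 0.163 zax [-1.e-03 -6.e-04 -1.e+00] F [ 0.44 -0.29 -0.81] M [-0.01  0.02  0.02] w 0.0147 j6 0.37
```

View pics/w10c.png

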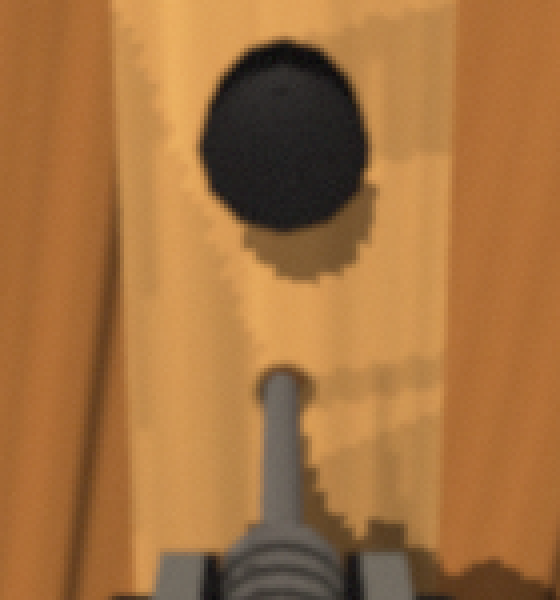

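Tip is inside the hole mouth, centred at crop (283,383), with no force. Now lowering to just above shoulder contact.

Call:
carry_out:
  dp:
    - [0,0,0.006]
    - [0,0,0.01]
    - [0,0,0.01]
    - [0,0,0.01]
    - [0,0,0.01]
    - [0,0,0.01]
    - [0,0,0.006]
    - [0,0,0.004]
    - [0,0,0]
  rot:
    - [0,0,0]
    - [0,0,0]
    - [0,0,0]
    - [0,0,0]
    - [0,0,0]
    - [0,0,0]
    - [0,0,0]
    - [0,0,0]
    - [0,0,0]
  grip: [0.006,0.006,0.006,0.006,0.006,0.006,0.006,0.006,0.006]

```text
clock: 16.7
eef_pos: [0.4915, 0.3163, 0.1169]
orientation: [0.997, 0.081, -0.001, 0.0]
force: [-0.1, 0.8, -1.5]
width: 0.0146
```

Call:
carry_out:
  dp:
    - [0,0,0.001]
    - [0,0,0.001]
    - [0,0,0]
  rot:
    - [0,0,0]
    - [0,0,0]
    - [0,0,0]
  grip: [0.006,0.006,0.006]

```text
clock: 16.95
eef_pos: [0.4919, 0.3165, 0.1163]
orientation: [0.997, 0.081, 0.0, -0.0]
force: [-0.4, -1.0, -1.1]
width: 0.0147
```

Call:
carry_out:
  dp:
    - [0,0,0.001]
    - [0,0,0.001]
    - [0,0,0]
  rot:
    - [0,0,0]
    - [0,0,0]
    - [0,0,0]
  grip: [0.006,0.006,0.006]

```text
clock: 17.2
eef_pos: [0.4917, 0.3164, 0.1139]
orientation: [0.997, 0.081, -0.0, 0.0]
force: [-0.3, -0.3, -1.4]
width: 0.0147
```

Call:
carry_out:
  dp:
    - [0,0,0.0005]
    - [0,0,0]
  rot:
    - [0,0,0]
    - [0,0,0]
  grip: [0.006,0.006]

```text
clock: 17.37
eef_pos: [0.4917, 0.3164, 0.1134]
orientation: [0.997, 0.081, -0.0, 0.0]
force: [-0.3, -0.2, -0.7]
width: 0.0146
```

Call:
carry_out:
  dp:
    - [0,0,0]
    - [0,0,0]
    - [0,0,0]
    - [0,0,0]
    - [0,0,0]
    - [0,0,-0.02]
    - [0,0,-0.03]
    - [0,0,-0.03]
    - [0,0,-0.03]
    - [0,0,0]
  rot:
    - [0,0,0]
    - [0,0,0]
    - [0,0,0]
    - [0,0,0]
    - [0,0,0]
    - [0,0,0]
    - [0,0,0]
    - [0,0,0]
    - [0,0,0]
    - [0,0,0]
  grip: [0.045,0.045,0.045,0.045,0.045,0.045,0.045,0.045,0.045,0.045]

```text
clock: 18.2
eef_pos: [0.493, 0.3172, 0.2302]
orientation: [0.997, 0.081, 0.004, -0.002]
force: [1.2, 0.2, 1.3]
width: 0.0451
```

```bash
python3 - <<'E'
from h import *
W=img('wrist','w11.png');S=img('scene','s11.png'); s,R=st()
cv2.imwrite('pics/s11c.png',cv2.resize(S['pixels'][180:280,340:450],None,fx=5.5,fy=5.5,interpolation=3))
# handle after 18mm spring
psi=.067; bx=np.array([np.cos(psi),np.sin(psi),0])
h=np.array([.5548,-.0826,.126])-.018*bx; print(h)
goal((h[0],h[1],.22))
E
```

```text
t 18.3 p [0.4921 0.3167 0.2247] yaw 0.163 zax [ 0.0019  0.0011 -1.    ] F [-0.08 -0.12  0.49] M [ 0.    0.02 -0.05] w 0.0449 j6 0.37
[ 0.53684039 -0.0838051   0.126     ]
t 18.3 p [0.4921 0.3167 0.2247] yaw 0.163 zax [ 0.0019  0.0011 -1.    ] F [-0.08 -0.12  0.49] M [ 0.    0.02 -0.05] w 0.0449 j6 0.37
tool dp [-0.0208  0.4024  0.0043]
```

View pics/w11.png

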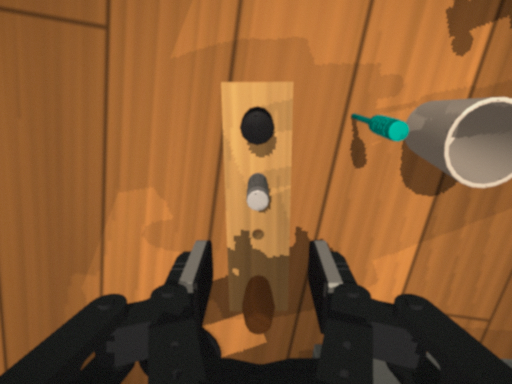

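View pics/s11c.png

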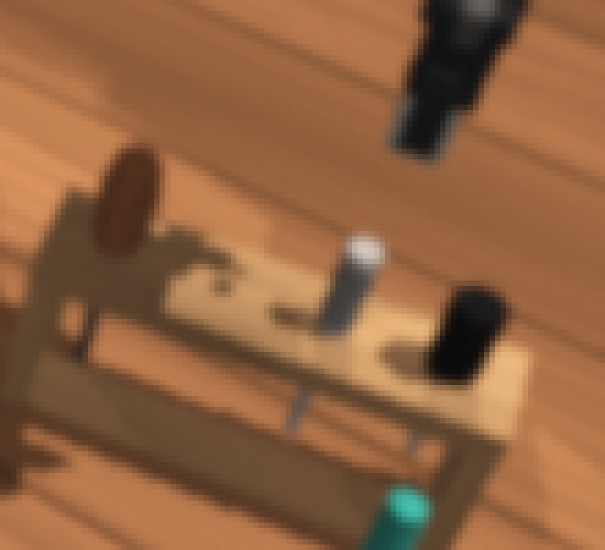

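Call:
carry_out:
  dp:
    - [0,0,0]
    - [0.0014,0.025,0]
    - [0.0014,0.0315,0]
    - [0.0014,0.0315,0]
    - [0.0014,0.0315,0]
    - [0.0014,0.0315,0]
    - [0.0014,0.0315,0]
    - [0.0014,0.0315,0]
    - [0.0014,0.0315,0]
    - [0.0014,0.0315,0]
    - [0.0014,0.0315,0]
    - [0.0014,0.0315,0]
    - [0.0014,0.0315,0]
    - [0.0014,0.0315,0]
    - [0,0,0]
    - [0,0,0]
    - [0,0,0]
  rot:
    - [0,0,0.096]
    - [0,0,0]
    - [0,0,0]
    - [0,0,0]
    - [0,0,0]
    - [0,0,0]
    - [0,0,0]
    - [0,0,0]
    - [0,0,0]
    - [0,0,0]
    - [0,0,0]
    - [0,0,0]
    - [0,0,0]
    - [0,0,0]
    - [0,0,0]
    - [0,0,0]
    - [0,0,0]
  grip: [0.045,0.045,0.045,0.045,0.045,0.045,0.045,0.045,0.045,0.045,0.045,0.045,0.045,0.045,0.045,0.045,0.045]

```text
clock: 19.72
eef_pos: [0.5366, -0.0842, 0.2224]
orientation: [0.999, 0.033, -0.001, -0.0]
force: [-0.3, 0.1, -0.8]
width: 0.0452
```

```bash
python3 - <<'E'
from h import *
W=img('wrist','w12.png'); s,R=st()
for y in (-.055,0,.055):
    q=np.array([.5368,-.0838,.126])+y*np.array([-np.sin(.067),np.cos(.067),0]); print(proj(W,q).round(1))
E
```

```text
t 19.77 p [ 0.5366 -0.0838  0.2227] yaw 0.0674 zax [-1.1e-03  4.0e-04 -1.0e+00] F [-0.05  0.49  0.11] M [-0.02  0.06 -0.05] w 0.0452 j6 -0.27
[260.5 256.2]
[260.6 190.5]
[260.6 115.4]
```

View pics/w12.png

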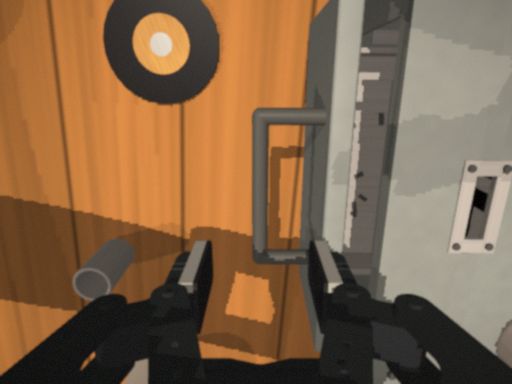

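```bash
python3 - <<'E'
from h import *
import pickle
D=pickle.load(open('d0.pkl','rb'));T=D['top']
print('shell top',ray(T,(308.5,260.5),.068).round(3), 'disc',ray(T,(240,241),.004).round(3),'tub',ray(T,(366,249),.086).round(3))
W=img('wrist'); print(ray(W,(95,285),.068).round(3))
print('handle ends now',ray(W,(261,110),.126),ray(W,(261,258),.126))
goal((.5368,-.0838,.107))
E
```

```text
shell top [ 0.375 -0.214  0.068] disc [0.432 0.021 0.004] tub [ 0.418 -0.402  0.086]
[ 0.376 -0.215  0.068]
handle ends now [ 0.53325069 -0.02485346  0.126     ] [ 0.54113882 -0.14003598  0.126     ]
t 19.82 p [ 0.5367 -0.0836  0.223 ] yaw 0.068 zax [-7.e-04  3.e-04 -1.e+00] F [ 0.2   0.59 -0.73] M [-0.    0.    0.02] w 0.0448 j6 -0.27
tool dp [1.00e-04 3.00e-04 1.16e-01]
```

Call:
carry_out:
  dp:
    - [0,0,0.02]
    - [0,0,0.03]
    - [0,0,0.025]
    - [0,0,0.015]
    - [0,0,0.01]
    - [0,0,0.01]
    - [0,0,0.004]
    - [0,0,0]
  rot:
    - [0,0,0]
    - [0,0,0]
    - [0,0,0]
    - [0,0,0]
    - [0,0,0]
    - [0,0,0]
    - [0,0,0]
    - [0,0,0]
  grip: [0.038,0.038,0.038,0.038,0.038,0.038,0.038,0.038]

```text
clock: 20.48
eef_pos: [0.5368, -0.0841, 0.1091]
orientation: [0.999, 0.034, -0.0, -0.0]
force: [-1.5, 0.1, -0.3]
width: 0.0378
```

Call:
carry_out:
  dp:
    - [0,0,0]
    - [0,0,0]
    - [0,0,0]
    - [0,0,0]
    - [0,0,0]
    - [0,0,0]
  rot:
    - [0,0,0]
    - [0,0,0]
    - [0,0,0]
    - [0,0,0]
    - [0,0,0]
    - [0,0,0]
  grip: [0.004,0.004,0.004,0.004,0.004,0.004]

```text
clock: 20.98
eef_pos: [0.5374, -0.0845, 0.1107]
orientation: [0.999, 0.033, 0.001, 0.0]
force: [-0.5, 0.7, 6.8]
width: 0.0096
```

```bash
python3 - <<'E'
from h import *
W=img('wrist','w13.png'); st()
E
```

```text
t 21.03 p [ 0.5374 -0.0845  0.1107] yaw 0.0669 zax [ 1.7e-03 -2.0e-04 -1.0e+00] F [-0.59  1.14  6.93] M [ 0.24  0.2  -0.06] w 0.01 j6 -0.27
```

View pics/w13.png

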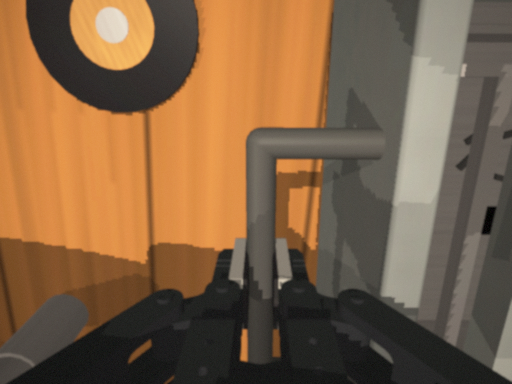

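Call:
carry_out:
  dp:
    - [0,0,-0.0015]
    - [-0.005,0,0]
    - [-0.01,0,0]
    - [-0.01,0,0]
    - [-0.01,0,0]
    - [-0.01,0,0]
    - [-0.01,0,0]
    - [-0.01,0,0]
    - [0,0,0]
  rot:
    - [0,0,0]
    - [0,0,0]
    - [0,0,0]
    - [0,0,0]
    - [0,0,0]
    - [0,0,0]
    - [0,0,0]
    - [0,0,0]
    - [0,0,0]
  grip: [0.004,0.004,0.004,0.004,0.004,0.004,0.004,0.004,0.004]

```text
clock: 21.78
eef_pos: [0.47, -0.0887, 0.1108]
orientation: [0.999, 0.033, -0.001, -0.0]
force: [-2.0, 5.2, -9.7]
width: 0.0096
```

Call:
carry_out:
  dp:
    - [-0.005,0,0]
    - [-0.004,0,0]
    - [-0.003,0,0]
    - [0,0,0]
  rot:
    - [0,0,0]
    - [0,0,0]
    - [0,0,0]
    - [0,0,0]
  grip: [0.004,0.004,0.004,0.004]

```text
clock: 22.12
eef_pos: [0.4594, -0.0893, 0.1108]
orientation: [0.999, 0.033, -0.0, -0.0]
force: [-2.6, 5.4, -6.7]
width: 0.0102
```

Call:
carry_out:
  dp:
    - [-0.002,0,0]
    - [-0.001,0,0]
    - [0,0,0]
  rot:
    - [0,0,0]
    - [0,0,0]
    - [0,0,0]
  grip: [0.004,0.004,0.004]

```text
clock: 22.37
eef_pos: [0.4567, -0.0895, 0.1108]
orientation: [0.999, 0.034, -0.0, -0.0]
force: [-0.5, 5.3, -6.8]
width: 0.0098
```

Call:
carry_out:
  dp:
    - [-0.001,0,0]
    - [0,0,0]
  rot:
    - [0,0,0]
    - [0,0,0]
  grip: [0.004,0.004]

```text
clock: 22.53
eef_pos: [0.4563, -0.0895, 0.1108]
orientation: [0.999, 0.034, 0.0, -0.0]
force: [7.2, 6.3, -10.7]
width: 0.0098
```

Call:
carry_out:
  dp:
    - [-0.001,0,0]
    - [0,0,0]
  rot:
    - [0,0,0]
    - [0,0,0]
  grip: [0.004,0.004]

```text
clock: 22.7
eef_pos: [0.4562, -0.0895, 0.1108]
orientation: [0.999, 0.034, 0.002, -0.0]
force: [17.6, 6.1, -17.1]
width: 0.0095
```

Call:
carry_out:
  dp:
    - [0.001,-0.0005,0.001]
    - [0,0,0]
  rot:
    - [0,0,0]
    - [0,0,0]
  grip: [0.004,0.004]

```text
clock: 22.87
eef_pos: [0.4565, -0.0895, 0.1107]
orientation: [0.999, 0.034, 0.001, 0.0]
force: [0.5, 2.5, 1.2]
width: 0.0097
```

Call:
carry_out:
  dp:
    - [0,0,0]
    - [0,0,0]
    - [0,0,0]
    - [0,0,0]
    - [0,0,0]
    - [0,0,-0.02]
    - [0,0,-0.03]
    - [0,0,-0.03]
    - [0,0,-0.03]
    - [0,0,-0.03]
    - [0,0,0]
    - [0,0,0]
  rot:
    - [0,0,0]
    - [0,0,0]
    - [0,0,0]
    - [0,0,0]
    - [0,0,0]
    - [0,0,0]
    - [0,0,0]
    - [0,0,0]
    - [0,0,0]
    - [0,0,0]
    - [0,0,0]
    - [0,0,0]
  grip: [0.038,0.038,0.038,0.038,0.038,0.038,0.038,0.038,0.038,0.038,0.038,0.038]

```text
clock: 23.87
eef_pos: [0.4565, -0.0895, 0.2516]
orientation: [0.999, 0.033, 0.001, 0.0]
force: [0.4, -1.4, 0.2]
width: 0.0378
```

```bash
python3 - <<'E'
from h import *
W=img('wrist','w14.png'); S=img('scene','s14.png'); T=img('top','t14.png'); st()
bx=np.array([np.cos(.067),np.sin(.067),0]); by=np.array([-bx[1],bx[0],0])
for e in (.098,.1):
  h=np.array([.5548,-.0826,.126])-e*bx
  print(e,[proj(W,h+k*by).round(1) for k in (-.05,0,.05)])
E
```

```text
t 24.02 p [ 0.4557 -0.0893  0.2488] yaw 0.067 zax [-1.6e-03  3.0e-04 -1.0e+00] F [ 0.38  0.16 -0.09] M [-0.   -0.04  0.01] w 0.0379 j6 -0.32
0.098 [array([260.3, 234.5]), array([260.3, 179.6]), array([260.3, 118.3])]
0.1 [array([258. , 234.5]), array([257.9, 179.6]), array([257.8, 118.3])]
```

View pics/w14.png

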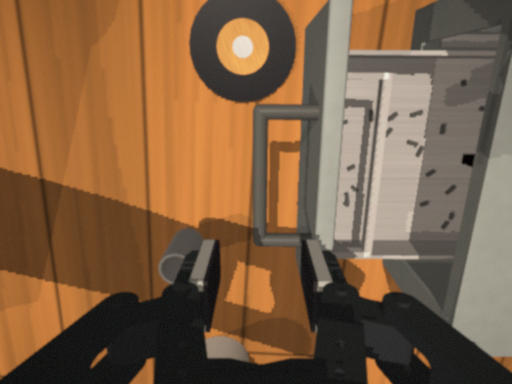

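View pics/s14.png

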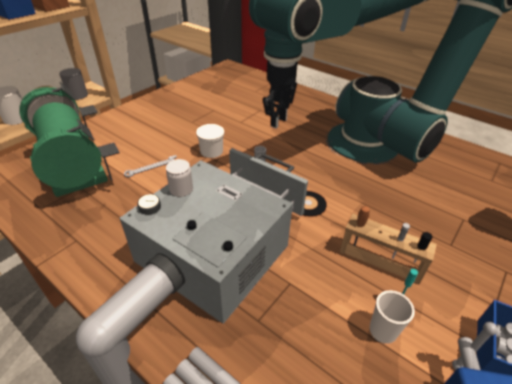

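View pics/t14.png

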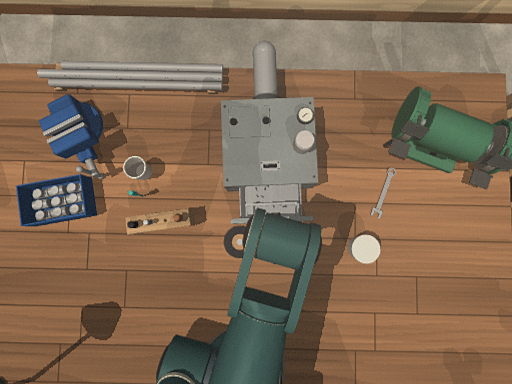

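```bash
python3 - <<'E'
from h import *
st(); print(manip.close_job())
E
```

```text
t 24.02 p [ 0.4557 -0.0893  0.2488] yaw 0.067 zax [-1.6e-03  3.0e-04 -1.0e+00] F [ 0.38  0.16 -0.09] M [-0.   -0.04  0.01] w 0.0379 j6 -0.32
the job is handed in; nothing more can be done
None
```

The tray is out at its stop, the release pin hangs upright back in rack hole 2, and I handed the job in at 24.0 s of the 72 s.

- **Catch:** I felt along the bracket with readings of at most about 8 N and found the gap about 7 mm to the left of the slot's middle. The catch gave way at about 6–8 N and tripped roughly 7 mm down. The pictures then showed the tray sprung open.
- **Tray:** I drew it by the handle until the pull rose sharply (17.6 N along the pull), which I took as the end stop, then eased off and let go.

**Last checks:** In the last pictures the pin is upright in its hole. Nothing else appears to have moved, and the gripper is clear of everything with about 0 N on the wrist. The handle's position gives the tray as 98 mm out, against 100 mm expected. That is within the camera's 2 mm accuracy, and the hard stop was felt, but I have no direct reading of the tray joint. In that last top picture the arm hides the standing steel tube. The wrist picture still shows it standing.

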